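# Sort the filled blood samples into the send-out tray

## Robot

A 6-joint arm with a two-finger parallel gripper is mounted at the origin on the work surface. World frame = base frame: x ahead of the robot, y to its left, z up, the work surface at z = 0. Lengths are in m, angles in rad, forces in N, time in s.
With the tool pointing down it reaches from about 0.35 to 0.8 m from the base axis. Payload 7.3 kg.
Tool frame: the origin (TCP) lies between the finger pads; the fingertips stand 25 mm ahead of it and the grasp point (between the pads) lies 6 mm ahead of it (r.tip_extent is the distance from the TCP to the fingertips, in m); z points along the fingers, y is the line along which they close (so a half turn about z gives the same grasp; the last joint's range is limited). The gripper opens to 85 mm and grips with 20 to 120 N. Pads are 22 mm wide; open, the fingers measure 114 mm over their backs; the gripper's body (76 mm by 85 mm) begins 54 mm behind the grasp point. The pads swing forward as they close: fully open they stand 13 mm farther back than shut.
Start: joints at [1.056, 0.342, 1.524, -0, 1.275, -0.146], TCP at [0.189, 0.49, 0.235] pointing down, gripper open.
Joint ranges: [-2.53, 2.53], [-0.77, 2.02], [0.04, 2.7], [-1, 4.14], [0.28, 2.66], [-3.11, 3.11]. Speed limits (rad/s): [2.57, 2.57, 3.14, 3.14, 3.14, 3.14].

## Interface

Orientations are given as a unit quaternion [x, y, z, w].
In Python, from workcell import r, command_gripper, optics gives the robot as it stands. The module is installed in compiled form; this text tells all that it offers. Calls block until the motion is done:
- r.reach(position, orientation): joint-space move of the TCP to a pose.
- r.move_straight(position, orientation=None, speed=0.15, max_force=None): straight line of the TCP; orientation=None keeps the orientation; speed is the mean speed in m/s. With max_force (N) it stops when the force on the tool has changed by that much, and returns True; else False.
- r.movej(angles): joint-space move.
- command_gripper(opening, force=None): finger opening in m; force is the grip in N (None keeps the last); returns when the fingers have stopped.
- r.hold(seconds).
- r.solve_ik(position, orientation): joint angles nearest the present ones, or None.
- r.read_state(): the state.
- optics.get_image(name): name is "scene" or "top" or "wrist"; returns (picture, depth): 400x640x3 uint8, red, green, blue; 400x640 float32, m along the optical axis (not along the pixel's ray), 0 where there is no reading.
- optics.camera_model(name): a dict with "K" (3x3 intrinsics, pixels), "R" (3x3) and "t" (3): a world point X has camera coordinates R X + t; the wrist camera has in their place "tool_from_camera" (4x4, takes a point from camera to tool coordinates, whose origin is the TCP and whose axes are the flange's). Camera axes: x right, y down, z forward; pixel columns grow to the right and rows downward; lengths in m; the calibration is good to about 2 mm. A picture is of the moment at which its call begins: read the wrist's pose just before it. camera_model takes no time and is no camera call.
A pose or a line that the arm cannot do raises r.PlanningError and nothing moves.
- r.finish_job(): hands the job in; it is judged then, once.
The state is a dict: "time_s": time; "joint_positions": joint angles; "dq": joint speeds; "tau": joint torques, N m; "eef_pos": TCP position; "eef_rot": TCP orientation; "contact_force": force on the tool from outside, world axes, zero at the start; "torque": the same for the moment, N m; "grip_width": finger opening in m; "grip_force": force on a finger pad.
Only numpy, scipy, OpenCV 4.12 (cv2) and the standard library are available. Lean on these libraries where they do the work, as an engineer would, in place of code of your own. Each camera call takes 0.05 s, during which the arm holds its last target. There are 200 camera calls.

## Task

Four blood tubes filled with dark red blood and two empty ones are lying about on the donation worktop. Lay each filled tube flat in the bin of the send-out tray that has the colour of its cap, setting it down gently on the bin's floor rather than dropping it, and leave the empty tubes where they lie.

Things in the scene. Friction and masses are not known exactly. Their poses are not given: they have to be found in the camera images.
- full_purple: FILLED sample: plastic tube lying on its side, 92 mm long: body 15 mm across with a white label by the cap, ribbed dark purple cap 18 mm across, 19 mm long, at the +x end; dark blood-red body. Origin under the middle of its length, level with what it lies on; x along the tube to the cap, z up; tube axis 8.5 mm above. 15 g, loose.
- full_yellow: FILLED sample: plastic tube lying on its side, 92 mm long: body 15 mm across with a white label by the cap, ribbed golden yellow cap 18 mm across, 19 mm long, at the +x end; dark blood-red body. Origin under the middle of its length, level with what it lies on; x along the tube to the cap, z up; tube axis 8.5 mm above. 15 g, loose.
- full_green: FILLED sample: plastic tube lying on its side, 92 mm long: body 15 mm across with a white label by the cap, ribbed dark green cap 18 mm across, 19 mm long, at the +x end; dark blood-red body. Origin under the middle of its length, level with what it lies on; x along the tube to the cap, z up; tube axis 8.5 mm above. 15 g, loose.
- full_blue: FILLED sample: plastic tube lying on its side, 92 mm long: body 15 mm across with a white label by the cap, ribbed pale sky-blue cap 18 mm across, 19 mm long, at the +x end; dark blood-red body. Origin under the middle of its length, level with what it lies on; x along the tube to the cap, z up; tube axis 8.5 mm above. 15 g, loose.
- empty_purple: EMPTY look-alike: plastic tube lying on its side, 92 mm long: body 15 mm across with a white label by the cap, ribbed dark purple cap 18 mm across, 19 mm long, at the +x end; clear colourless body. Origin under the middle of its length, level with what it lies on; x along the tube to the cap, z up; tube axis 8.5 mm above. 11 g, loose.
- empty_yellow: EMPTY look-alike: plastic tube lying on its side, 92 mm long: body 15 mm across with a white label by the cap, ribbed golden yellow cap 18 mm across, 19 mm long, at the +x end; clear colourless body. Origin under the middle of its length, level with what it lies on; x along the tube to the cap, z up; tube axis 8.5 mm above. 11 g, loose.
- bin_purple: Fixed dark purple open bin for purple-capped samples, one of four side by side in a low clear tray, 88 mm apart along y. 124 (x) by 84 (y) by 24 mm high, walls and floor 3 mm: 118 x 78 mm and 21 mm deep inside. Origin at the centre of its underside, 3 mm above the worktop; z up; inner floor at z = 3 mm. All four have the same yaw.
- bin_yellow: Fixed golden yellow open bin for yellow-capped samples, one of four side by side in a low clear tray, 88 mm apart along y. 124 (x) by 84 (y) by 24 mm high, walls and floor 3 mm: 118 x 78 mm and 21 mm deep inside. Origin at the centre of its underside, 3 mm above the worktop; z up; inner floor at z = 3 mm. All four have the same yaw.
- bin_green: Fixed dark green open bin for green-capped samples, one of four side by side in a low clear tray, 88 mm apart along y. 124 (x) by 84 (y) by 24 mm high, walls and floor 3 mm: 118 x 78 mm and 21 mm deep inside. Origin at the centre of its underside, 3 mm above the worktop; z up; inner floor at z = 3 mm. All four have the same yaw.
- bin_blue: Fixed pale sky-blue open bin for blue-capped samples, one of four side by side in a low clear tray, 88 mm apart along y. 124 (x) by 84 (y) by 24 mm high, walls and floor 3 mm: 118 x 78 mm and 21 mm deep inside. Origin at the centre of its underside, 3 mm above the worktop; z up; inner floor at z = 3 mm. All four have the same yaw.
Things that resemble listed ones, but are neither listed nor needed, are in the scene too. There is more than one size of the bin_yellow; the job needs the larger. What is shaped like the bin_blue but pink is not meant.

How it is judged:
By the outcome, as a careful person would: the job done as asked, in the order asked, and still so for the second after the job is handed in, with the robot touching nothing.
It also fails if it takes over 106 s, if anything falls off the work surface, if the arm or the gripper's body presses on something with over 40 N, if the wrist force passes 120 N, or if a joint passes its speed limit or range.

## Working session

There is one attempt and no reset: what is moved stays moved. The work goes in short steps, each a Python script; the robot and the scene stay as the last script left them, time stands still between calls to the robot, and variables do not carry over. Pictures are saved under pics/ and viewed, at most 14 in all, crops included, and the job is handed in when it is done.

```bash
mkdir -p pics
python3 - <<'E'
from workcell import r, optics
import cv2,numpy as np
for n in ("top","scene"):
    p,d=optics.get_image(n); cv2.imwrite(f"pics/{n}0.png",cv2.cvtColor(p,cv2.COLOR_RGB2BGR)); np.savez(f"{n}0.npz",p=p,d=d)
    m=optics.camera_model(n); print(n,{k:np.round(v,3).tolist() for k,v in m.items()})
print(optics.camera_model("wrist")); s=r.read_state(); print(s["eef_rot"],s["time_s"],r.tip_extent)
E
```

```text
top {'K': [[366.334, 0.0, 319.271], [0.0, 366.334, 200.885], [0.0, 0.0, 1.0]], 'R': [[0.014, -1.0, -0.004], [-0.981, -0.013, -0.196], [0.195, 0.006, -0.981]], 't': [0.01, 0.504, 0.76]}
scene {'K': [[377.893, 0.0, 314.595], [0.0, 377.893, 201.022], [0.0, 0.0, 1.0]], 'R': [[0.364, 0.931, -0.008], [0.738, -0.294, -0.607], [-0.568, 0.215, -0.794]], 't': [-0.163, -0.327, 1.201]}
{'K': array([[286.49536647,   0.        , 311.69852517],
       [  0.        , 286.49536647, 195.47201441],
       [  0.        ,   0.        ,   1.        ]]), 'tool_from_camera': array([[ 1.85146458e-04, -9.50637784e-01, -3.10302707e-01,
         8.02713391e-02],
       [ 9.99999982e-01,  1.88751754e-04,  1.84075265e-05,
        -1.13795828e-03],
       [ 4.10712900e-05, -3.10302705e-01,  9.50637801e-01,
        -1.38569697e-01],
       [ 0.00000000e+00,  0.00000000e+00,  0.00000000e+00,
         1.00000000e+00]])}
[ 1.83352616e-01  9.83046950e-01 -6.74225219e-04 -2.39522393e-04] 0.1 0.025
```

View pics/top0.png

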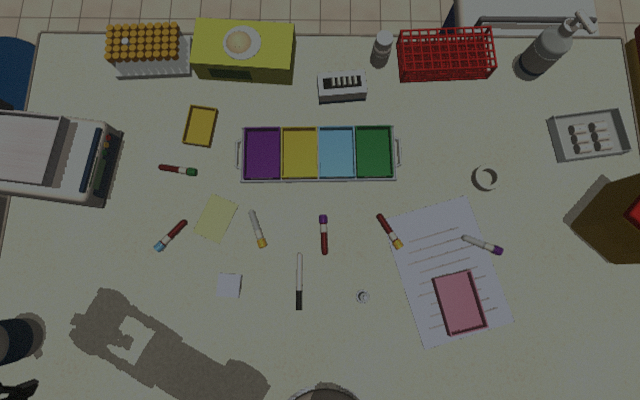

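View pics/scene0.png

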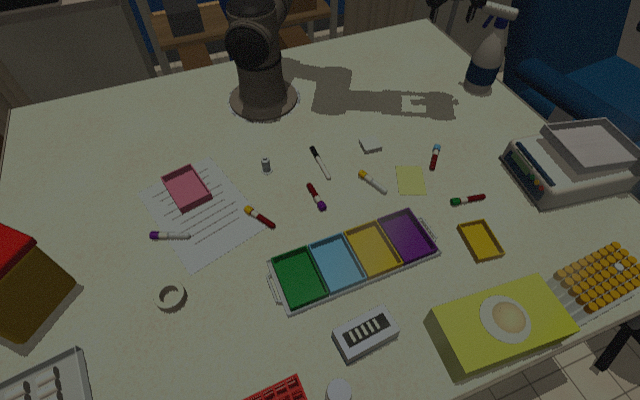

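The filled tubes in the top view are green (178,170), blue (170,235), purple (323,234) and yellow (390,231). The clear tubes at (257,228) and (482,244) are the empty ones, to be left alone. The tray bins are purple (262,153), yellow (300,153), blue (337,153) and green (375,153). The small yellow tray (200,126) and the pink one (459,302) are decoys. I'll confirm this in an enlarged crop while measuring.

```bash
cat > h.py <<'E'
import numpy as np,cv2
from workcell import r,command_gripper,optics
def cast(uv,K,R,t,z):
    uv=np.atleast_2d(uv).astype(float)
    d=np.c_[uv,np.ones(len(uv))]@np.linalg.inv(K).T@R   # world dirs
    c=-R.T@t
    return (c+d*((z-c[2])/d[:,2])[:,None])[:,:2]
def wristcam():
    s=r.read_state(); from scipy.spatial.transform import Rotation as Ro
    T=np.eye(4);T[:3,:3]=Ro.from_quat(s["eef_rot"]).as_matrix();T[:3,3]=s["eef_pos"]
    m=optics.camera_model("wrist"); W=np.linalg.inv(T@m["tool_from_camera"])
    p,d=optics.get_image("wrist"); return p,d,m["K"],W[:3,:3],W[:3,3]
def near(mask,uv,rad):
    v,u=np.nonzero(mask); k=np.hypot(u-uv[0],v-uv[1])<rad; return np.c_[u,v][k]
E
python3 - <<'E'
from h import *
f=np.load("top0.npz");p=f["p"];m=optics.camera_model("top");K,R,t=m["K"],m["R"],m["t"]
hsv=cv2.cvtColor(p,cv2.COLOR_RGB2HSV);sat=hsv[...,1]>110
blood=sat&((hsv[...,0]<6)|(hsv[...,0]>172))&(hsv[...,2]>40)
for n,uv in dict(green=(178,170),blue=(170,235),purple=(323,234),yellow=(390,231)).items():
    a=near(sat,uv,24);b=near(blood,uv,24)
    w=cast(a,K,R,t,.0085);wb=cast(b,K,R,t,.0085)
    c,sz,_=cv2.minAreaRect((w*1000).astype(np.float32))
    ev=np.linalg.eigh(np.cov(w.T))[1][:,1]
    if ev@(np.array(c)/1000-wb.mean(0))<0: ev=-ev
    print(n,len(a),len(b),np.round(c),np.round(sz),"yaw",round(np.arctan2(ev[1],ev[0]),3))
for n,uv,lo,hi in (("purple",(262,153),125,160),("yellow",(300,153),18,32),("blue",(337,153),92,112),("green",(375,153),50,75)):
    k=(sat|(hsv[...,1]>70))&(hsv[...,0]>=lo)&(hsv[...,0]<=hi)
    l,lab=cv2.connectedComponents(k.astype(np.uint8)); v,u=np.nonzero(lab==lab[uv[1],uv[0]])
    w=cast(np.c_[u,v],K,R,t,.02); c,sz,an=cv2.minAreaRect((w*1000).astype(np.float32)); print(n,hsv[uv[1],uv[0]],np.round(c),np.round(sz),round(an,1))
c=cv2.cvtColor(p[95:275,140:520],cv2.COLOR_RGB2BGR)
cv2.imwrite("pics/crop1.png",cv2.resize(np.clip(c*1.5,0,255).astype(np.uint8),(798,378),interpolation=cv2.INTER_CUBIC))
E
```

```text
green 153 96 [585. 356.] [88. 16.] yaw -1.718
blue 138 109 [428. 356.] [15. 89.] yaw 2.386
purple 173 117 [434.   8.] [89. 16.] yaw 0.06
yellow 178 105 [ 445. -142.] [88. 18.] yaw -2.575
purple [141 129  81] [624. 156.] [128.  85.] 2.0
yellow [ 28 160 118] [627.  67.] [131.  87.] 2.0
blue [ 98 104 128] [629. -23.] [128.  84.] 0.8
green [ 65 135  81] [ 632. -110.] [129.  86.] 1.6
```

View pics/crop1.png

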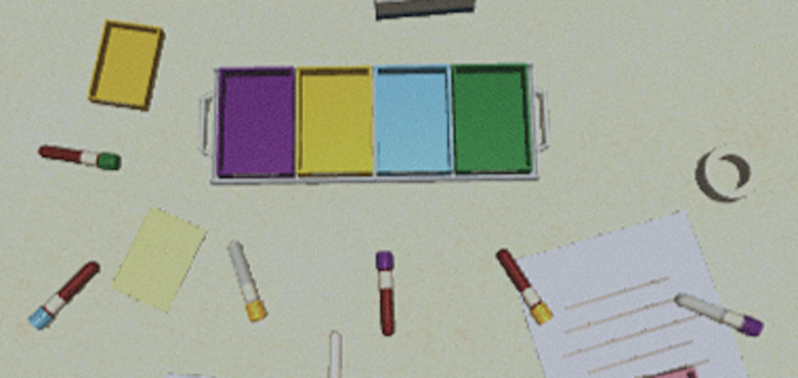

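The crop confirms it: the four red-bodied tubes and the four tray bins (crop y 70–175) are as named, and the clear ones at (248,280) and (720,315) are empty. Next I hover over the purple tube, probe the fingertip height and take a closer look.

```bash
cat >> h.py <<'E'
from scipy.spatial.transform import Rotation as Ro
def quat(a): return (Ro.from_euler("z",a)*Ro.from_euler("x",np.pi)).as_quat()
def best(pos,yaw):
    """tool x along yaw (mod pi), the choice with the smaller wrist turn"""
    q0=np.array(r.read_state()["joint_positions"]);c=[]
    for a in (yaw,yaw+np.pi):
        q=r.solve_ik(pos,quat(a))
        if q is not None: c.append((np.abs(np.array(q)-q0).max(),a))
    return quat(min(c)[1])
def tube(p,K,R,t,guess):
    hsv=cv2.cvtColor(p,cv2.COLOR_RGB2HSV);sat=(hsv[...,1]>110)&(hsv[...,2]>25)
    X=R@np.array([*guess,.0085])+t; uv=(K@X)[:2]/X[2]; rad=62e-3*K[0,0]/X[2]
    mask=cv2.morphologyEx(sat.astype(np.uint8),cv2.MORPH_OPEN,np.ones((3,3)))
    w=cast(near(mask,uv,rad),K,R,t,.0085)
    c,sz,_=cv2.minAreaRect((w*1000).astype(np.float32)); ev=np.linalg.eigh(np.cov(w.T))[1][:,1]
    return np.array(c)/1000,np.round(sz,1),np.arctan2(ev[1],ev[0])
E
python3 - <<'E'
from h import *
q=best([.434,.008,.15],.06)
r.reach([.434,.008,.15],q)
p,d,K,R,t=wristcam(); print(tube(p,K,R,t,(.434,.008)))
cv2.imwrite("pics/w1.png",cv2.cvtColor(p,cv2.COLOR_RGB2BGR))
command_gripper(.015,30)
print(r.tip_extent)
r.move_straight([.434,-.045,.05],speed=.2)
for g in (.015,.04):
    command_gripper(g); print(g,r.move_straight([.434,-.045,.005],speed=.03,max_force=4),r.read_state()["eef_pos"],r.tip_extent,r.read_state()["grip_width"])
    r.move_straight([.434,-.045,.05],speed=.2)
print(r.read_state()["time_s"])
E
```

```text
(array([0.40292767, 0.00490919]), array([29.3, 11.4]), np.float64(-3.059515359707051))
0.025
0.015 False [ 0.43412777 -0.04503909  0.00515477] 0.025 0.014655805191246643
0.04 False [ 0.43411563 -0.04502058  0.00513146] 0.025 0.039870779200577404
8.1417
```

View pics/w1.png

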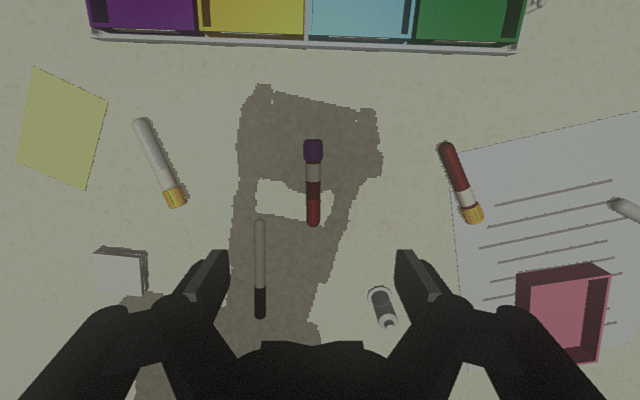

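The wrist view shows the filled purple tube at (313,183), with the cap in shadow. The probe to TCP z = 5 mm felt nothing, which disagrees with a 25 mm tip, so I'll check the forces step by step and look.

Run:
```python
from h import *
command_gripper(.015)
for z in (.04,.03,.024,.02,.015):
    r.move_straight([.434,-.045,z],speed=.1); s=r.read_state(); print(z,np.round(s["eef_pos"],4),np.round(s["contact_force"],2),np.round(s["tau"],1))
p,d=optics.get_image("scene"); c=p[120:240,220:400]
cv2.imwrite("pics/s1.png",cv2.resize(cv2.cvtColor(c,cv2.COLOR_RGB2BGR),(720,480)))
m=optics.camera_model("top")
dd=np.load("top0.npz")["d"]
for uv in ((340,250),(280,215)):
    X=np.linalg.inv(m["K"])@[*uv,1]*dd[uv[1],uv[0]]; print("table z",(m["R"].T@(X-m["t"]))[2])
print(s["time_s"])
```

```text
0.04 [ 0.4334 -0.0448  0.0395] [0.12 0.48 0.15] [ -0.  -39.  -14.   -0.   -0.1   0. ]
0.03 [ 0.4336 -0.0449  0.0299] [-0.06 -0.14 -0.02] [ -0.  -39.3 -13.4  -0.   -0.1   0. ]
0.024 [ 0.4338 -0.045   0.0239] [0.48 0.14 0.54] [ -0.  -39.7 -13.1  -0.   -0.    0. ]
0.02 [ 0.4339 -0.045   0.0199] [0.09 0.26 0.83] [ -0.  -39.9 -12.9  -0.   -0.    0. ]
0.015 [ 0.4338 -0.0449  0.0147] [ 0.71 -0.37 -0.99] [ -0.  -40.1 -12.5  -0.   -0.   -0. ]
table z 0.0024003180155438178
table z -0.00010850053400163059
9.7583
```

View pics/s1.png

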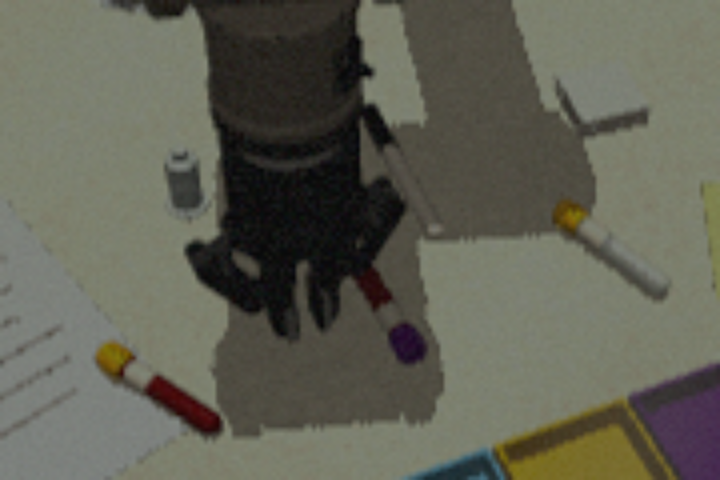

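The scene crop shows the closed fingertips at (285,335) and (325,330), beside the purple tube. I'll convert those to a height.

Run:
```python
from h import *
m=optics.camera_model("scene")
for z in (-.01,0,.01,.02):
    for y in (-.045-.012,-.045+.012):
        X=m["R"]@[.434,y,z]+m["t"]; u=(m["K"]@X)[:2]/X[2]; print(z,y,np.round(u,1),np.round((u-[220,120])*4))
p,d,K,R,t=wristcam(); v,u=np.mgrid[:400,:640]
P=(np.stack([u,v,np.ones_like(u)],-1)@np.linalg.inv(K).T*d[...,None]-t)@R
tb=P[100:180,80:560,2]; print("table z by wrist",np.median(tb[d[100:180,80:560]>0]))
k=(np.abs(P[...,0]-.434)<.02)&(np.abs(P[...,1]+.045)<.02)&(d>0); print(np.percentile(P[k][:,2],[0,2,10,50,90]) if k.any() else None)
cv2.imwrite("pics/w2.png",cv2.cvtColor(p,cv2.COLOR_RGB2BGR))
```

```text
-0.01 -0.056999999999999995 [291.7 207.5] [287. 350.]
-0.01 -0.033 [300.6 204.7] [323. 339.]
0 -0.056999999999999995 [291.4 205.1] [286. 341.]
0 -0.033 [300.5 202.3] [322. 329.]
0.01 -0.056999999999999995 [291.2 202.7] [285. 331.]
0.01 -0.033 [300.3 199.9] [321. 320.]
0.02 -0.056999999999999995 [291.  200.3] [284. 321.]
0.02 -0.033 [300.2 197.4] [321. 310.]
table z by wrist -0.0004116771600800502
[-0.00248467 -0.00101838 -0.00012299  0.08684661  0.10450824]
```

View pics/w2.png

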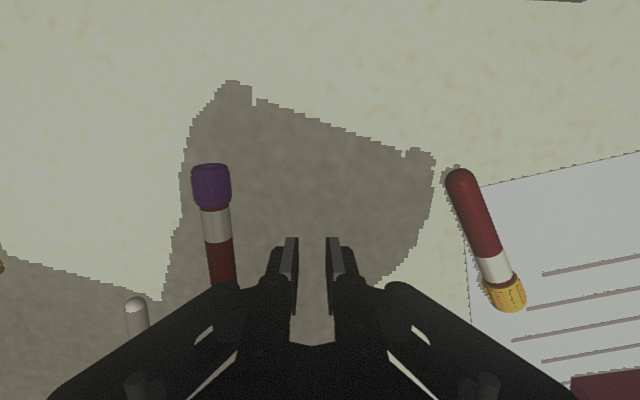

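The view shows pad tips at (292,237) and (333,237). Both cameras place the tips roughly level with the reported TCP rather than 25 mm ahead, so I'll trust contact and probe gently.

Run:
```python
from h import *
for g in (.015,.04):
    r.move_straight([.434,-.045,.03],speed=.15); command_gripper(g)
    r.move_straight([.434,-.045,.01],speed=.1)
    print(g,r.move_straight([.434,-.045,-.03],speed=.02,max_force=4),np.round(r.read_state()["eef_pos"],4),np.round(r.read_state()["contact_force"],1))
    r.move_straight([.434,-.045,.05],speed=.2)
print(r.read_state()["time_s"])
```

```text
0.015 True [ 0.4341 -0.045   0.0039] [-0.2  1.5  8. ]
0.04 True [ 0.4341 -0.045   0.0021] [-0.6  0.5  6.5]
13.8917
```

Contact puts the true tips about 3–4 mm ahead of the reported TCP, so I'll set heights from that. Now moving the purple tube.

```bash
cat >> h.py <<'E'
YB=.03
BIN={n:(.626-.03*k*.088,.0225+k*.088) for n,k in dict(purple=1.5,yellow=.5,blue=-.5,green=-1.5).items()}
TUBE=dict(purple=(.434,.008,.06),yellow=(.445,-.142,-2.575),green=(.585,.356,-1.718),blue=(.428,.356,2.386))
ZP=.0065; H=.09
def pick(n):
    x,y,a=TUBE[n]; command_gripper(.045,30); q=best([x,y,H],a)
    r.reach([x,y,H],q); r.move_straight([x,y,ZP],speed=.12); command_gripper(.0,30)
    r.move_straight([x,y,H],speed=.15); s=r.read_state(); print(n,"width",s["grip_width"],s["grip_force"],s["time_s"])
    return s["grip_width"]>.008
def place(n):
    x,y=BIN[n]; q=best([x,y,H],YB); r.reach([x,y,H],q)
    r.move_straight([x,y,ZP+.012],speed=.12)
    hit=r.move_straight([x,y,ZP+.005],speed=.015,max_force=2.5); print("touch",hit,r.read_state()["eef_pos"])
    command_gripper(.032); r.move_straight([x,y,H],speed=.12); print("t",r.read_state()["time_s"])
def snap(cam,f): cv2.imwrite(f,cv2.cvtColor(optics.get_image(cam)[0],cv2.COLOR_RGB2BGR))
E
python3 - <<'E'
from h import *
ok=pick("purple"); snap("wrist","pics/g1.png")
if ok: place("purple"); snap("wrist","pics/g2.png")
E
```

```text
purple width 0.013479849419301578 30.319302678108215 16.425
touch True [0.62235884 0.15457463 0.01313082]
t 19.7083
```

View pics/g2.png

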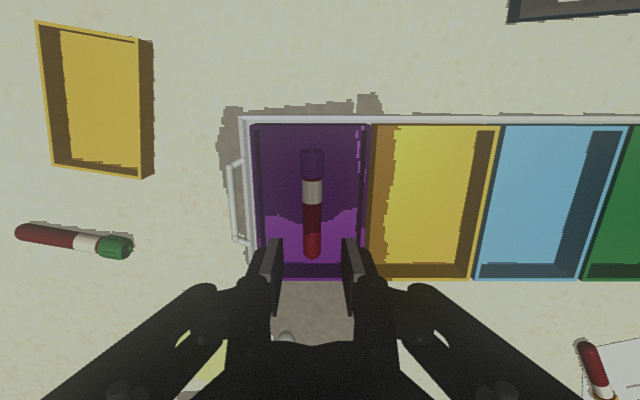

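The purple tube lies flat in the purple bin at (312,205), well centred. On to the other three.

Run:
```python
from h import *
for n in ("green","blue","yellow"):
    if not pick(n): print("miss"); break
    place(n)
else:
    x,y,_=[.45,.2,0]; r.reach([.40,.25,.25],quat(0)); snap("top","pics/end.png")
    snap("scene","pics/end_s.png")
```

```text
green width 0.013534274170220153 30.276866555213928 22.9833
touch True [ 0.63030833 -0.10963633  0.01345099]
t 26.975
blue width 0.013763957472806131 30.42973816394806 31.0333
touch True [ 0.62766446 -0.02156816  0.01325668]
t 34.9
yellow width 0.013650232914749165 30.492562651634216 37.9917
touch True [0.62503341 0.06656285 0.01315242]
t 41.3417
```

```bash
python3 -c "
import cv2;a=cv2.imread('pics/end.png')[90:280,140:520];cv2.imwrite('pics/endc.png',cv2.resize(cv2.convertScaleAbs(a,alpha=1.5),(760,380),interpolation=2))"
```

```text
(no output)
```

View pics/endc.png

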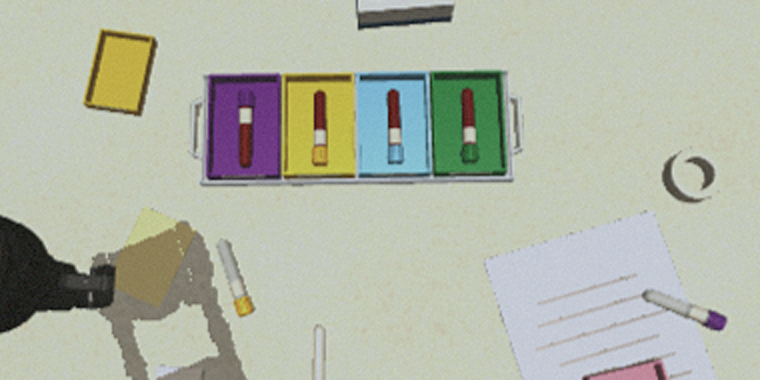

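All four filled tubes lie flat in their matching bins, at crop x 246, 320, 395 and 468. The empties at (237,278) and (685,308) have not moved, so I'm handing in.

```bash
python3 -c "
from workcell import r
print(r.finish_job())"
```

```text
the job is handed in; nothing more can be done
None
```

The job is handed in: all four filled tubes lie flat in the bins matching their caps, each lowered until it touched the bin floor before release, and the two empty tubes were left where they lay.

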